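# Unlock and open the blue gas valve

### The arm

A 7-joint arm with a two-finger parallel gripper is mounted at the origin on the work surface. World frame = base frame: x ahead of the robot, y to its left, z up, the work surface at z = 0. Lengths are in m, angles in degrees, forces in N, time in s.
With the tool pointing down it reaches from about 0.4 to 0.875 m from the base axis. Payload 6.5 kg.
Tool frame: the origin (TCP) lies at the very end of the fingers, on their centre line; the grasp point (between the pads) lies 19 mm behind it (grasp_offset is the distance from the TCP to the grasp point, in m); z points along the fingers, y is the line along which they close (so a half turn about z gives the same grasp; the last joint's range is limited). The gripper opens to 85 mm and grips with 20 to 120 N. Pads are 22 mm wide; open, the fingers measure 114 mm over their backs; the gripper's body (76 mm by 85 mm) begins 54 mm behind the grasp point. The pads swing forward as they close: fully open they stand 13 mm farther back than shut.
Start: joints at [-74.725, 30.733, -0.252, 88.115, 0.149, 61.152, -4.079], TCP at [0.212, 0.614, 0.231] pointing down, gripper open.
Joint ranges: [-154.64, 154.64], [-21.42, 123.67], [-72.66, 72.17], [13.99, 137.28], [-74.86, 254.86], [10.95, 109.41], [-158.01, 158.01]. Speed limits (degrees/s): [136.94, 136.94, 180, 180, 180, 180, 180].

### API

Orientations are given as a 3x3 rotation matrix whose columns are the frame's x, y, z axes.
In Python, from bench import observe, get_image, camera_info, close_job, recognise, trace, mark_of, grasp_offset gives the robot as it stands. The module is installed in compiled form; this text tells all that it offers.
- The arm moves only by the shell command python3 -m pendant 'ROWS'. ROWS is JSON, a list of rows, each an object with "dp": the shift along the tool's x, y, z scaled (see below), a list of three; "dr": the turn, a rotation vector about the tool's x, y, z scaled (see below), a list of three; "claw": the opening, from -1 (shut) to 1 (fully open). In form: [{"dp": [tx, ty, tz], "dr": [wx, wy, wz], "claw": claw}, ...]. A call has exactly 10 rows; each row shifts and turns the commanded pose from where the row before left it, along the tool's axes as they then stand; what a row does not reach is not made up. The controller multiplies each number of a shift by 30 mm and each number of a turn by 4 degrees. A row lasts 1/10 s, in which the tool goes at most 50 mm and 8.59 degrees, less where a joint would pass 70% of its speed; a pose out of reach is approached as far as the arm can. A call with a number of a shift or a turn outside -1 to 1 is refused whole. A call with a gripper value outside its range is refused whole. The fingers move at their own pace and stop on an object; the grip force is fixed at half the most. Time passes only in rows, so rows that do not move let the fingers close, or fill a call up. It gives the time, the measured TCP pose, the force, the opening and the grip force at its end, in the units of the state.
- observe(): the state, without advancing time (a new reading comes with each control period).
- get_image(name): name is "scene" or "top" or "wrist"; returns the picture (480x640x3 uint8, red, green, blue); there is no depth.
- camera_info(name): a dict with "mtx" (3x3 intrinsics, pixels), "world_to_cam" (4x4, takes a point from world to camera coordinates). Camera axes: x right, y down, z forward; pixel columns grow to the right and rows downward; lengths in m; the calibration is good to about 2 mm. A picture is of the moment at which its call begins: read the wrist's pose just before it. camera_info takes no time and is no camera call; for the wrist camera it gives the pose at the moment of the call.
- close_job(): hands the job in; it is judged then, once.
Trained networks look in the newest picture that a camera, given by its name, has taken for a name from the list of things; names that differ only in an ending like _2 or _b are one class to them, and where a whole thing is asked for, a point or a joint stands for the part that bears it (a point fixed in the world has none). Each returns a list of dicts, best first, with "p" (0 to 1); they miss things now and then, are a little off and sometimes report something else, mostly with a low value. They report only what shows in the picture. A call takes as long as a camera call.
- recognise(camera, label): "point" ([column, row] in pixels, amid what is visible of it).
- trace(camera, label): "pixels" (480x640 bool, what is visible of it) and "point" ([column, row] in pixels, amid what is visible of it).
- mark_of(camera, label): "point" ([column, row] in pixels: a listed point, or the origin of a listed thing).
The state is a dict: "time_s": time; "qpos": joint angles; "dq": joint speeds; "joint_efforts": joint torques, N m; "ee_pos": TCP position; "tool_rot": TCP orientation; "ft_force": force on the tool from outside, world axes, zero at the start; "moment": the same for the moment, N m; "width": finger opening in m; "grasp_force": force on a finger pad.
Only numpy, scipy, OpenCV 4.12 (cv2) and the standard library are available. Lean on these libraries where they do the work, as an engineer would, in place of code of your own. Each camera call takes 0.05 s, during which the arm holds its last target. There are 200 camera calls.

### The job

Open the blue-handled gas valve on the bench: first draw its orange safety catch fully back, away from the lever, then swing the blue lever a quarter turn until it is fully open, in line with the pipe, and let go. Leave the yellow-handled valve locked.

Things in the scene. Friction and masses are not known exactly. Their poses are not given: they have to be found in the camera images.
- blue_valve: Gas valve block, fixed to the bench; of two alike, the one with the blue lever. Sizes in mm. Origin: on the table, under the lever's vertical axis. Own axes: z up, x from the lever's grip end towards the orange catch, y left of that. Base plate x -55 to 140, y +-65, 10 thick; pipe along y to +-95, top 44 high; gauge at y = 52, radius 24, top 64 high.
- blue_catch (a joint): Orange catch of the blue valve, a slide (m): 0 = locked, grows along the valve's +x, stop at 0.030; starts at 0 to 0.005. Below 0.016 its fork (top 72 mm high) holds the lever's tail with 0.05 rad of play. Upright round knob, 20 mm across, 56 to 100 mm high, at x = 85 mm + value, y = 0; the plate under it is 42 by 40 mm. Friction 1.5 N; it stays where left.
- blue_lever (a joint): Blue lever (rad): 0 = shut, pointing along the valve's -x, across the pipe; grows counter-clockwise from above to the stop at 1.571 = open, pointing along -y. Bar 16 mm wide, 60 to 70 mm high, to 110 mm from the axis; upright round blue post, 20 mm across, 70 to 115 mm high, 100 mm from the axis. Steel tail 45 mm the other way. About 2 N at the post; it stays where left.
- yellow_catch (a joint): The same orange catch on the other valve block, alike in all but its yellow lever (m): 0 = locked; starts at 0 to 0.005. It is to stay locked. The two blocks stand left and right on the bench, either way round, at least 0.3 m apart.

How it is judged:
By the outcome, as a careful person would: the job done as asked, in the order asked, and still so for the second after the job is handed in, with the robot touching nothing.
It also fails if it takes over 45 s, if anything falls off the work surface, if the arm or the gripper's body presses on something with over 40 N, if the wrist force passes 120 N, or if a joint passes its speed limit or range.

## Working session

There is one attempt and no reset: what is moved stays moved. The work goes in short steps, Python scripts to look and compute and a shell command to move; the robot and the scene stay as the last step left them, time stands still between calls to the robot, and variables do not carry over. Pictures are saved under pics/ and viewed, at most 10 in all, crops included, and the job is handed in when it is done.

```bash
mkdir -p pics; python3 - <<'E'
from bench import *
import cv2,numpy as np
for c in ["top","scene"]:
    im=get_image(c); cv2.imwrite(f"pics/{c}1.png",im[:,:,::-1])
    for l in ["blue_valve","blue_catch","blue_lever","yellow_catch"]:
        print(c,l,[(r["point"],round(r["p"],2)) for r in recognise(c,l)],[(r["point"],round(r["p"],2)) for r in mark_of(c,l)])
s=observe();print(s["time_s"],s["ee_pos"],s["tool_rot"],s["width"],grasp_offset)
E
```

```text
top blue_valve [([414.5, 216.6], 0.76)] [([416.6, 232.2], 0.64)]Traceback (most recent call last):
  File "<stdin>", line 6, in <module>
ValueError: it knows: blue_valve
```

```bash
python3 - <<'E'
from bench import *
import cv2,numpy as np
im=get_image("scene"); cv2.imwrite(f"pics/scene1.png",im[:,:,::-1])
print([(r["point"],round(r["p"],2)) for r in mark_of("scene","blue_valve")])
s=observe();print(s["time_s"],s["ee_pos"],s["tool_rot"],s["width"],grasp_offset)
for c in ["top","scene"]:print(camera_info(c))
E
```

```text
[([207.3, 305.5], 0.92)]
0.3 [0.21229022 0.61412174 0.23099095] [[-9.45156801e-01  3.26616916e-01 -1.05778595e-04]
 [ 3.26616917e-01  9.45156604e-01 -6.18644011e-04]
 [-1.02082261e-04 -6.19264673e-04 -9.99999803e-01]] 0.08577860370542814 0.0187
{'mtx': array([[505.43097801,   0.        , 327.89544035],
       [  0.        , 505.43097801, 229.93040358],
       [  0.        ,   0.        ,   1.        ]]), 'world_to_cam': array([[ 0.01560782, -0.99987259,  0.00334676, -0.01707142],
       [-0.9897573 , -0.01592478, -0.14186924,  0.50848125],
       [ 0.14190446, -0.00109821, -0.98987975,  0.78372502],
       [ 0.        ,  0.        ,  0.        ,  1.        ]])}
{'mtx': array([[523.36757736,   0.        , 317.25590569],
       [  0.        , 523.36757736, 245.42231517],
       [  0.        ,   0.        ,   1.        ]]), 'world_to_cam': array([[ 0.53686476,  0.84338549,  0.02184349, -0.29805175],
       [ 0.44963441, -0.2641194 , -0.85327008, -0.1875094 ],
       [-0.71386632,  0.46791222, -0.52101154,  1.15812621],
       [ 0.        ,  0.        ,  0.        ,  1.        ]])}
```

View pics/top1.png

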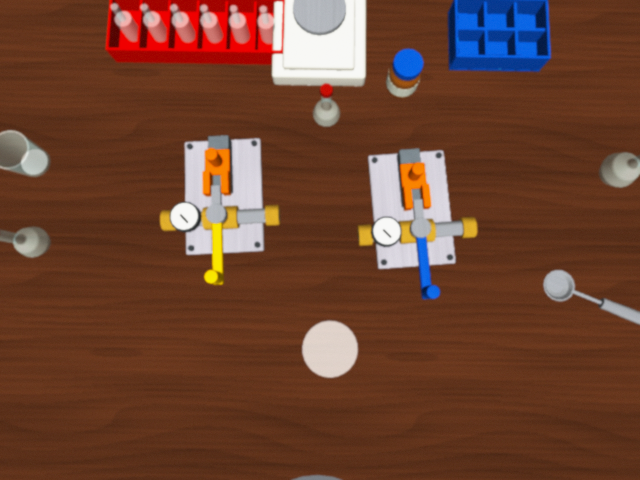

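The top view shows the blue valve on the right: knob top ≈(417,171), lever hub ≈(421,228), post top ≈(431,292). The yellow valve is on the left at ≈(217,215). I'll segment by colour and back-project.

```bash
cat >h.py <<'E'
import numpy as np,cv2
from bench import *
def ray(c,px,z,ci=None):
    ci=ci or camera_info(c); W=ci["world_to_cam"];R=W[:3,:3];t=W[:3,3]
    o=-R.T@t; d=R.T@np.linalg.inv(ci["mtx"])@[px[0],px[1],1]
    return o+d*(z-o[2])/d[2]
E
python3 - <<'E'
from h import *
for n,p,z in [("knobtop",(417,171),.1),("hub",(421,228),.075),("posttop",(431.5,292),.115),("mark",(416.6,232.2),0),("tl",(374.5,159.5),.01),("tr",(439.5,155),.01),("bl",(383.5,262.5),.01),("br",(449.5,257.5),.01)]:
    print(n,ray("top",p,z).round(4))
print(ray("scene",(207.3,305.5),0).round(4))
E
python3 -c "
import cv2
im=cv2.imread('pics/top1.png')[130:310,340:500];cv2.imwrite('pics/topc.png',cv2.resize(im,None,fx=3.3,fy=3.3,interpolation=cv2.INTER_CUBIC))"
```

```text
knobtop [ 0.5923 -0.1431  0.1   ]
hub [ 0.5085 -0.1529  0.075 ]
posttop [ 0.4095 -0.1596  0.115 ]
mark [ 0.5124 -0.1594  0.    ]
tl [ 0.6354 -0.0868  0.01  ]
tr [ 0.6452 -0.1981  0.01  ]
bl [ 0.4593 -0.1022  0.01  ]
br [ 0.4694 -0.212   0.01  ]
[ 0.5119 -0.1522  0.    ]
```

View pics/topc.png

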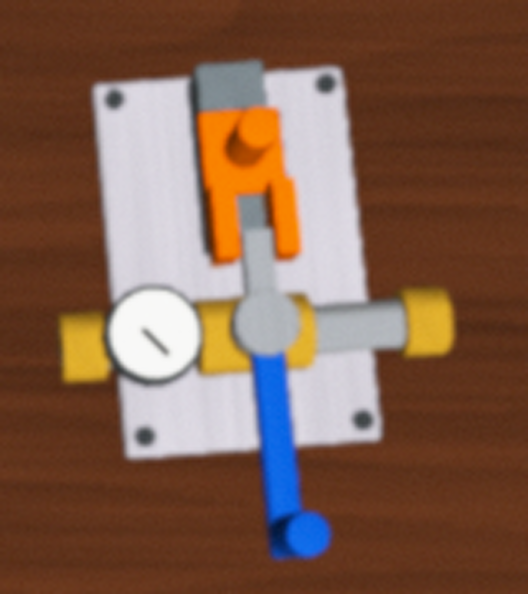

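Colour and screw geometry agree: valve origin ≈(0.510,−0.153), yaw ≈4.9°, knob ≈(0.595,−0.146), post ≈(0.410,−0.162). I'll travel to above the knob, then yaw −156° so that joint 7 has room to follow the lever's swing.

```bash
python3 -m pendant '[{"dp":[-0.5,-0.5,0],"dr":[0,0,0],"claw":1},{"dp":[-1,-1,0],"dr":[0,0,0],"claw":1},{"dp":[-1,-1,0],"dr":[0,0,0],"claw":1},{"dp":[-1,-1,0],"dr":[0,0,0],"claw":1},{"dp":[-1,-1,0],"dr":[0,0,0],"claw":1},{"dp":[-1,-1,0],"dr":[0,0,0],"claw":1},{"dp":[-1,-1,0],"dr":[0,0,0],"claw":1},{"dp":[-1,-1,0],"dr":[0,0,0],"claw":1},{"dp":[-1,-1,0],"dr":[0,0,0],"claw":1},{"dp":[-1,-1,0],"dr":[0,0,0],"claw":1}]'
python3 -m pendant '[{"dp":[-1,-1,0],"dr":[0,0,0],"claw":1},{"dp":[-1,-1,0],"dr":[0,0,0],"claw":1},{"dp":[-1,-1,0],"dr":[0,0,0],"claw":1},{"dp":[-1,-1,0],"dr":[0,0,0],"claw":1},{"dp":[-1,-1,0],"dr":[0,0,0],"claw":1},{"dp":[-1,-1,0],"dr":[0,0,0],"claw":1},{"dp":[-1,-1,0],"dr":[0,0,0],"claw":1},{"dp":[-1,-1,0],"dr":[0,0,0],"claw":1},{"dp":[-1,-1,0],"dr":[0,0,0],"claw":1},{"dp":[-0.5,-0.5,0],"dr":[0,0,0],"claw":1}]'
```

```text
time_s: 1.3
ee_pos: [0.3892, 0.2503, 0.2315]
tool_rot: [[-0.945, 0.326, 0.0], [0.326, 0.945, 0.0], [-0.0, 0.001, -1.0]]
ft_force: [0.9, 0.1, 0.3]
width: 0.0854
grasp_force: 0.0
time_s: 2.3
ee_pos: [0.5657, -0.1149, 0.2315]
tool_rot: [[-0.944, 0.33, 0.001], [0.33, 0.944, -0.002], [-0.002, -0.002, -1.0]]
ft_force: [0.4, 0.4, -0.9]
width: 0.0852
grasp_force: 0.0
```

```bash
python3 -m pendant '[{"dp":[0,0,0],"dr":[0,0,1],"claw":1},{"dp":[0,0,0],"dr":[0,0,1],"claw":1},{"dp":[0,0,0],"dr":[0,0,1],"claw":1},{"dp":[0,0,0],"dr":[0,0,1],"claw":1},{"dp":[0,0,0],"dr":[0,0,1],"claw":1},{"dp":[0,0,0],"dr":[0,0,1],"claw":1},{"dp":[0,0,0],"dr":[0,0,1],"claw":1},{"dp":[0,0,0],"dr":[0,0,1],"claw":1},{"dp":[0,0,0],"dr":[0,0,1],"claw":1},{"dp":[0,0,0],"dr":[0,0,1],"claw":1}]' >/dev/null
python3 -m pendant '[{"dp":[0,0,0],"dr":[0,0,1],"claw":1},{"dp":[0,0,0],"dr":[0,0,1],"claw":1},{"dp":[0,0,0],"dr":[0,0,1],"claw":1},{"dp":[0,0,0],"dr":[0,0,1],"claw":1},{"dp":[0,0,0],"dr":[0,0,1],"claw":1},{"dp":[0,0,0],"dr":[0,0,1],"claw":1},{"dp":[0,0,0],"dr":[0,0,1],"claw":1},{"dp":[0,0,0],"dr":[0,0,1],"claw":1},{"dp":[0,0,0],"dr":[0,0,1],"claw":1},{"dp":[0,0,0],"dr":[0,0,1],"claw":1}]' >/dev/null
python3 -m pendant '[{"dp":[0,0,0],"dr":[0,0,1],"claw":1},{"dp":[0,0,0],"dr":[0,0,1],"claw":1},{"dp":[0,0,0],"dr":[0,0,1],"claw":1},{"dp":[0,0,0],"dr":[0,0,1],"claw":1},{"dp":[0,0,0],"dr":[0,0,1],"claw":1},{"dp":[0,0,0],"dr":[0,0,1],"claw":1},{"dp":[0,0,0],"dr":[0,0,1],"claw":1},{"dp":[0,0,0],"dr":[0,0,1],"claw":1},{"dp":[0,0,0],"dr":[0,0,1],"claw":1},{"dp":[0,0,0],"dr":[0,0,1],"claw":1}]' >/dev/null
python3 -m pendant '[{"dp":[0,0,0],"dr":[0,0,1],"claw":1},{"dp":[0,0,0],"dr":[0,0,1],"claw":1},{"dp":[0,0,0],"dr":[0,0,1],"claw":1},{"dp":[0,0,0],"dr":[0,0,1],"claw":1},{"dp":[0,0,0],"dr":[0,0,1],"claw":1},{"dp":[0,0,0],"dr":[0,0,1],"claw":1},{"dp":[0,0,0],"dr":[0,0,1],"claw":1},{"dp":[0,0,0],"dr":[0,0,1],"claw":1},{"dp":[0,0,0],"dr":[0,0,1],"claw":1},{"dp":[0,0,0],"dr":[0,0,0],"claw":1}]'
cat >>h.py <<'E'
def delta(p):
    s=observe(); R=np.array(s["tool_rot"]); print(s["time_s"],s["ee_pos"].round(4) if hasattr(s["ee_pos"],"round") else s["ee_pos"],"yaw y",np.degrees(np.arctan2(R[1,1],R[0,1])).round(2)); print("units",(R.T@(np.array(p)-s["ee_pos"])/.03).round(2), "qpos",np.round(s["qpos"],1))
E
python3 - <<'E'
from h import *
delta([.5955,-.1457,.231]); ci=camera_info("wrist")
im=get_image("wrist");cv2.imwrite("pics/w1.png",im[:,:,::-1])
for n,p in [("knob",(.5955,-.1457,.1)),("post",(.4104,-.1619,.115)),("hub",(.51,-.1534,.075))]:
    q=ci["mtx"]@(ci["world_to_cam"]@[*p,1])[:3];print(n,(q[:2]/q[2]).round(1))
E
```

```text
time_s: 6.3
ee_pos: [0.5649, -0.1103, 0.2312]
tool_rot: [[0.996, 0.086, -0.0], [0.086, -0.996, -0.0], [-0.0, 0.0, -1.0]]
ft_force: [-0.3, 0.1, 0.2]
width: 0.0852
grasp_force: 0.0
6.3 [ 0.5649 -0.1103  0.2312] yaw y -85.08
units [0.92 1.26 0.01] qpos [-33.1  33.9  56.9 102.  -31.9  61.9 -50. ]
knob [372.4 189.7]
post [366.4 398.2]
hub [365.5 277.4]
```

View pics/w1.png

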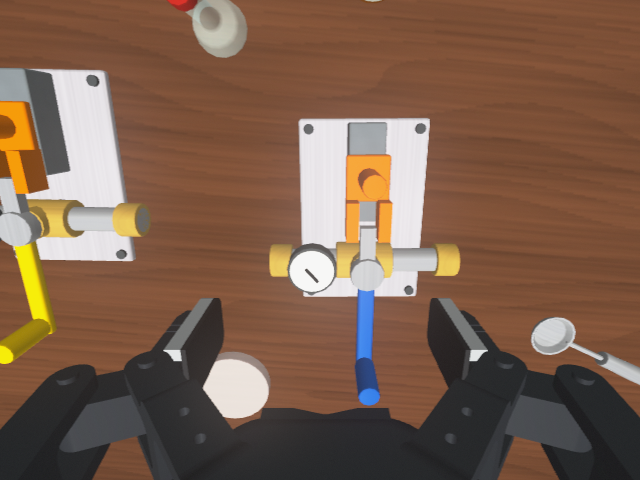

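The wrist view shows the knob top at ≈(374,183), post top ≈(369,398) and hub ≈(367,273), all within a few mm of the prediction (the knob perhaps 3 mm further along x). Next is to go over the knob, descend and grip.

```bash
python3 -m pendant '[{"dp":[0.5,0.63,0],"dr":[0,0,0],"claw":0.3},{"dp":[0.5,0.63,0],"dr":[0,0,0],"claw":0.3},{"dp":[0,0,0.8],"dr":[0,0,0],"claw":0.3},{"dp":[0,0,0.9],"dr":[0,0,0],"claw":0.3},{"dp":[0,0,0.9],"dr":[0,0,0],"claw":0.3},{"dp":[0,0,0],"dr":[0,0,0],"claw":0.3},{"dp":[0,0,0],"dr":[0,0,0],"claw":0.3},{"dp":[0,0,0],"dr":[0,0,0],"claw":0.3},{"dp":[0,0,0],"dr":[0,0,0],"claw":0.3},{"dp":[0,0,0],"dr":[0,0,0],"claw":0.3}]'
python3 - <<'E'
from h import *
delta([.598,-.1457,.068]); ci=camera_info("wrist")
im=get_image("wrist");cv2.imwrite("pics/w2.png",im[:,:,::-1])
for n,p in [("knob",(.598,-.1457,.1)),("post",(.4104,-.1619,.115)),("hub",(.51,-.1534,.075))]:
    q=ci["mtx"]@(ci["world_to_cam"]@[*p,1])[:3];print(n,(q[:2]/q[2]).round(1))
E
```

```text
time_s: 7.35
ee_pos: [0.5987, -0.1458, 0.1544]
tool_rot: [[0.996, 0.086, 0.002], [0.086, -0.996, -0.0], [0.002, 0.0, -1.0]]
ft_force: [-0.2, -0.2, 0.6]
width: 0.0556
grasp_force: 0.0
7.35 [ 0.5987 -0.1458  0.1544] yaw y -85.04
units [-0.03 -0.01  2.88] qpos [-24.1  42.4  50.5  99.3 -38.3  57.1 -44.1]
knob [323.3 259.6]
post [323.4 513.3]
hub [323.7 358.9]
```

View pics/w2.png

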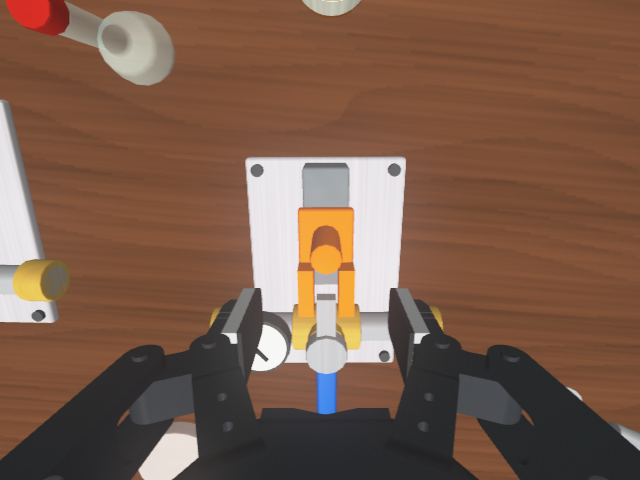

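The knob is at (326,259) against the predicted (323,260), so it is well centred. Descend and grip.

```bash
python3 -m pendant '[{"dp":[0,0.05,0.5],"dr":[0,0,0],"claw":0.3},{"dp":[0,0,0.8],"dr":[0,0,0],"claw":0.3},{"dp":[0,0,0.8],"dr":[0,0,0],"claw":0.3},{"dp":[0,0,0.7],"dr":[0,0,0],"claw":0.3},{"dp":[0,0,0],"dr":[0,0,0],"claw":0.3},{"dp":[0,0,0],"dr":[0,0,0],"claw":-1},{"dp":[0,0,0],"dr":[0,0,0],"claw":-1},{"dp":[0,0,0],"dr":[0,0,0],"claw":-1},{"dp":[0,0,0],"dr":[0,0,0],"claw":-1},{"dp":[0,0,0],"dr":[0,0,0],"claw":-1}]'
```

```text
time_s: 8.4
ee_pos: [0.5993, -0.1462, 0.0706]
tool_rot: [[0.996, 0.087, 0.002], [0.087, -0.996, 0.001], [0.002, -0.001, -1.0]]
ft_force: [-1.0, 4.0, 7.6]
width: 0.0187
grasp_force: 58.8
```

```bash
python3 -m pendant '[{"dp":[0.1,0,0],"dr":[0,0,0],"claw":-1},{"dp":[0.1,0,0],"dr":[0,0,0],"claw":-1},{"dp":[0.1,0,0],"dr":[0,0,0],"claw":-1},{"dp":[0.1,0,0],"dr":[0,0,0],"claw":-1},{"dp":[0.1,0,0],"dr":[0,0,0],"claw":-1},{"dp":[0.1,0,0],"dr":[0,0,0],"claw":-1},{"dp":[0.1,0,0],"dr":[0,0,0],"claw":-1},{"dp":[0.1,0,0],"dr":[0,0,0],"claw":-1},{"dp":[0,0,0],"dr":[0,0,0],"claw":-1},{"dp":[0,0,0],"dr":[0,0,0],"claw":-1}]'
```

```text
time_s: 9.4
ee_pos: [0.6233, -0.144, 0.0706]
tool_rot: [[0.996, 0.087, 0.002], [0.087, -0.996, 0.001], [0.002, -0.001, -1.0]]
ft_force: [0.2, 5.5, 5.7]
width: 0.0184
grasp_force: 58.8
```

```bash
python3 -m pendant '[{"dp":[0.05,0,0],"dr":[0,0,0],"claw":-1},{"dp":[0.05,0,0],"dr":[0,0,0],"claw":-1},{"dp":[0.05,0,0],"dr":[0,0,0],"claw":-1},{"dp":[0,0,0],"dr":[0,0,0],"claw":-1},{"dp":[0,0,0],"dr":[0,0,0],"claw":-1},{"dp":[0,0,0],"dr":[0,0,0],"claw":-1},{"dp":[0,0,0],"dr":[0,0,0],"claw":-1},{"dp":[0,0,0],"dr":[0,0,0],"claw":-1},{"dp":[0,0,0],"dr":[0,0,0],"claw":-1},{"dp":[0,0,0],"dr":[0,0,0],"claw":-1}]'
```

```text
time_s: 10.4
ee_pos: [0.6265, -0.1438, 0.0705]
tool_rot: [[0.996, 0.087, -0.0], [0.087, -0.996, 0.002], [0.0, -0.002, -1.0]]
ft_force: [-4.3, 4.2, 8.6]
width: 0.0183
grasp_force: 59.1
```

```bash
python3 -m pendant '[{"dp":[0.05,0,0],"dr":[0,0,0],"claw":-1},{"dp":[0.05,0,0],"dr":[0,0,0],"claw":-1},{"dp":[0.05,0,0],"dr":[0,0,0],"claw":-1},{"dp":[0,0,0],"dr":[0,0,0],"claw":-1},{"dp":[0,0,0],"dr":[0,0,0],"claw":-1},{"dp":[0,0,0],"dr":[0,0,0],"claw":-1},{"dp":[0,0,0],"dr":[0,0,0],"claw":-1},{"dp":[0,0,0],"dr":[0,0,0],"claw":-1},{"dp":[0,0,0],"dr":[0,0,0],"claw":-1},{"dp":[0,0,0],"dr":[0,0,0],"claw":-1}]'
```

```text
time_s: 11.4
ee_pos: [0.6268, -0.1439, 0.0701]
tool_rot: [[0.996, 0.085, -0.008], [0.085, -0.996, 0.004], [-0.007, -0.004, -1.0]]
ft_force: [-16.1, 5.9, 17.9]
width: 0.0184
grasp_force: 60.1
```

It is at the stop (the force climbs with no motion). Relax, release, rise and go over the post.

```bash
python3 -m pendant '[{"dp":[-0.15,0,0],"dr":[0,0,0],"claw":-1},{"dp":[0,0,0],"dr":[0,0,0],"claw":-1},{"dp":[0,0,0],"dr":[0,0,0],"claw":0.2},{"dp":[0,0,0],"dr":[0,0,0],"claw":0.2},{"dp":[0,0,0],"dr":[0,0,0],"claw":0.2},{"dp":[0,0,0],"dr":[0,0,0],"claw":0.2},{"dp":[0,0,-0.5],"dr":[0,0,0],"claw":0.2},{"dp":[0,0,-1],"dr":[0,0,0],"claw":0.2},{"dp":[0,0,-1],"dr":[0,0,0],"claw":0.2},{"dp":[0,0,-0.6],"dr":[0,0,0],"claw":0.2}]'
python3 -m pendant '[{"dp":[-0.8,0,0],"dr":[0,0,0],"claw":0.2},{"dp":[-0.9,0,0],"dr":[0,0,0],"claw":0.2},{"dp":[-0.9,0,0],"dr":[0,0,0],"claw":0.2},{"dp":[-0.9,0,0],"dr":[0,0,0],"claw":0.2},{"dp":[-0.9,0,0],"dr":[0,0,0],"claw":0.2},{"dp":[-0.9,0,0],"dr":[0,0,0],"claw":0.2},{"dp":[-0.9,0,0],"dr":[0,0,0],"claw":0.2},{"dp":[-0.8,0,0],"dr":[0,0,0],"claw":0.2},{"dp":[0,0,0],"dr":[0,0,0],"claw":0.2},{"dp":[0,0,0],"dr":[0,0,0],"claw":0.2}]'
python3 - <<'E'
from h import *
delta([.4115,-.1625,.080]); ci=camera_info("wrist")
im=get_image("wrist");cv2.imwrite("pics/w3.png",im[:,:,::-1])
im=get_image("top");cv2.imwrite("pics/t3.png",cv2.resize(im[130:310,340:500,::-1],None,fx=3.3,fy=3.3))
for n,p in [("knob",(.6266,-.143,.1)),("post",(.4115,-.1625,.115)),("hub",(.512,-.1534,.075))]:
    q=ci["mtx"]@(ci["world_to_cam"]@[*p,1])[:3];print(n,(q[:2]/q[2]).round(1))
E
```

```text
time_s: 12.4
ee_pos: [0.6275, -0.1456, 0.1656]
tool_rot: [[0.996, 0.085, 0.003], [0.085, -0.996, -0.001], [0.003, 0.001, -1.0]]
ft_force: [0.6, -1.0, -0.7]
width: 0.0514
grasp_force: 0.0
time_s: 13.4
ee_pos: [0.4177, -0.1627, 0.1627]
tool_rot: [[0.996, 0.086, 0.001], [0.086, -0.996, 0.001], [0.001, -0.0, -1.0]]
ft_force: [0.9, 0.4, -0.5]
width: 0.0513
grasp_force: 0.0
13.4 [ 0.4177 -0.1627  0.1627] yaw y -85.09
units [-0.21 -0.02  2.76] qpos [-30.3  26.8  57.9 123.3 -32.   46.3 -37.1]
knob [ 319.4 -193. ]
post [322.3 272.7]
hub [321.7  92.5]
```

View pics/w3.png

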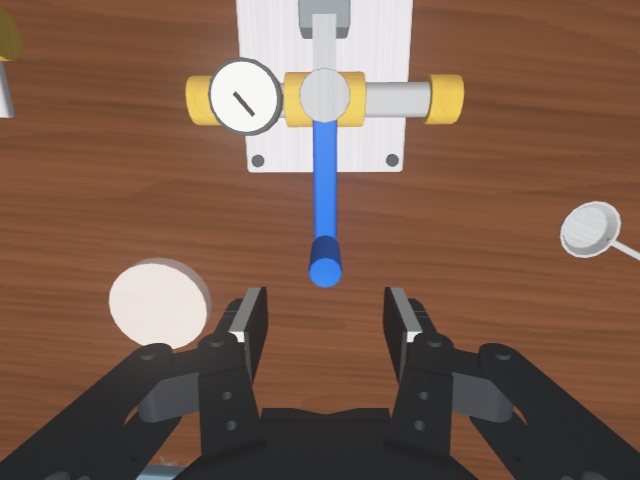

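View pics/t3.png

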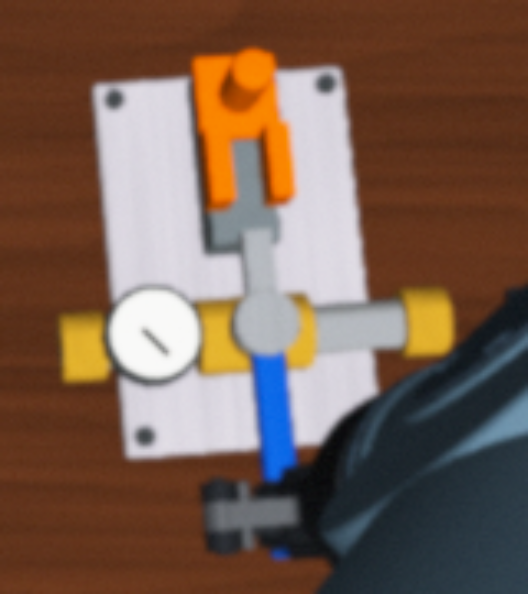

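The top view shows the catch fully withdrawn, with its fork clear of the tail. The wrist view shows the post at (325,273) against the predicted (322,273). Descend round the post and narrow to a loose cage.

```bash
python3 -m pendant '[{"dp":[-0.21,0.03,0.3],"dr":[0,0,0],"claw":0.2},{"dp":[0,0,0.8],"dr":[0,0,0],"claw":0.2},{"dp":[0,0,0.8],"dr":[0,0,0],"claw":0.2},{"dp":[0,0,0.8],"dr":[0,0,0],"claw":0.2},{"dp":[0,0,0],"dr":[0,0,0],"claw":0.2},{"dp":[0,0,0],"dr":[0,0,0],"claw":-0.4},{"dp":[0,0,0],"dr":[0,0,0],"claw":-0.4},{"dp":[0,0,0],"dr":[0,0,0],"claw":-0.4},{"dp":[0,0,0],"dr":[0,0,0],"claw":-0.4},{"dp":[0,0,0],"dr":[0,0,0],"claw":-0.4}]'; python3 -c "
from h import *
delta([.4113,-.164,.08])"
```

```text
time_s: 14.5
ee_pos: [0.4115, -0.1642, 0.0817]
tool_rot: [[0.996, 0.086, 0.001], [0.086, -0.996, -0.0], [0.001, 0.0, -1.0]]
ft_force: [0.2, -0.4, -0.3]
width: 0.0255
grasp_force: 0.0
14.5 [ 0.4115 -0.1642  0.0817] yaw y -85.05
units [-0.01 -0.01  0.06] qpos [-20.7  34.   46.6 126.4 -42.9  36.7 -28. ]
```

Swing: 7 mm and 4° per row, in two calls to start with.

```bash
python3 -m pendant '[{"dp":[0.008,0.233,0],"dr":[0,0,-1],"claw":-0.4},{"dp":[0.008,0.233,0],"dr":[0,0,-1],"claw":-0.4},{"dp":[0.008,0.233,0],"dr":[0,0,-1],"claw":-0.4},{"dp":[0.008,0.233,0],"dr":[0,0,-1],"claw":-0.4},{"dp":[0.008,0.233,0],"dr":[0,0,-1],"claw":-0.4},{"dp":[0.008,0.233,0],"dr":[0,0,-1],"claw":-0.4},{"dp":[0.008,0.233,0],"dr":[0,0,-1],"claw":-0.4},{"dp":[0.008,0.233,0],"dr":[0,0,-1],"claw":-0.4},{"dp":[0.008,0.233,0],"dr":[0,0,-1],"claw":-0.4},{"dp":[0.008,0.233,0],"dr":[0,0,-1],"claw":-0.4}]'; python3 -c "
from h import *
delta([.512,-.1535,.08])"
```

```text
time_s: 15.5
ee_pos: [0.4398, -0.2254, 0.0812]
tool_rot: [[0.705, 0.709, -0.001], [0.709, -0.705, 0.002], [0.001, -0.002, -1.0]]
ft_force: [-1.0, 2.4, 0.8]
width: 0.0254
grasp_force: 1.2
15.5 [ 0.4398 -0.2254  0.0812] yaw y -44.87
units [3.4  0.01 0.04] qpos [ -5.6  34.   35.4 118.8 -32.7  37.1   7.2]
```

Following the arc well: radius 102 mm, about 2.5 N. I'll continue.

```bash
python3 -m pendant '[{"dp":[0.008,0.233,0],"dr":[0,0,-1],"claw":-0.4},{"dp":[0.008,0.233,0],"dr":[0,0,-1],"claw":-0.4},{"dp":[0.008,0.233,0],"dr":[0,0,-1],"claw":-0.4},{"dp":[0.008,0.233,0],"dr":[0,0,-1],"claw":-0.4},{"dp":[0.008,0.233,0],"dr":[0,0,-1],"claw":-0.4},{"dp":[0.008,0.233,0],"dr":[0,0,-1],"claw":-0.4},{"dp":[0.008,0.233,0],"dr":[0,0,-1],"claw":-0.4},{"dp":[0.008,0.233,0],"dr":[0,0,-1],"claw":-0.4},{"dp":[0.008,0.233,0],"dr":[0,0,-1],"claw":-0.4},{"dp":[0.008,0.233,0],"dr":[0,0,-1],"claw":-0.4}]'; python3 -m pendant '[{"dp":[0.008,0.233,0],"dr":[0,0,-1],"claw":-0.4},{"dp":[0.008,0.233,0],"dr":[0,0,-1],"claw":-0.4},{"dp":[0,0.12,0],"dr":[0,0,-0.5],"claw":-0.4},{"dp":[0,0.05,0],"dr":[0,0,0],"claw":-0.4},{"dp":[0,0.05,0],"dr":[0,0,0],"claw":-0.4},{"dp":[0,0,0],"dr":[0,0,0],"claw":-0.4},{"dp":[0,0,0],"dr":[0,0,0],"claw":-0.4},{"dp":[0,0,0],"dr":[0,0,0],"claw":-0.4},{"dp":[0,0,0],"dr":[0,0,0],"claw":-0.4},{"dp":[0,0,0],"dr":[0,0,0],"claw":-0.4}]';python3 -c "
from h import *
delta([.512,-.1535,.08])"
```

```text
time_s: 16.5
ee_pos: [0.5012, -0.2547, 0.081]
tool_rot: [[0.085, 0.996, -0.002], [0.996, -0.085, 0.001], [0.001, -0.002, -1.0]]
ft_force: [-1.5, 1.4, 0.8]
width: 0.0257
grasp_force: 1.2
time_s: 17.5
ee_pos: [0.5224, -0.2553, 0.0812]
tool_rot: [[-0.086, 0.996, -0.0], [0.996, 0.086, 0.0], [0.0, -0.0, -1.0]]
ft_force: [-1.5, 1.0, -2.1]
width: 0.0259
grasp_force: 1.0
17.5 [ 0.5224 -0.2553  0.0812] yaw y 4.93
units [ 3.41 -0.06  0.04] qpos [  5.2  37.5  22.4 105.5 -20.7  41.   44.1]
```

```bash
python3 -m pendant '[{"dp":[0,0.04,0],"dr":[0,0,0],"claw":-0.4},{"dp":[0,0.04,0],"dr":[0,0,0],"claw":-0.4},{"dp":[0,0.04,0],"dr":[0,0,0],"claw":-0.4},{"dp":[0,0,0],"dr":[0,0,0],"claw":-0.4},{"dp":[0,0,0],"dr":[0,0,0],"claw":-0.4},{"dp":[0,0,0],"dr":[0,0,0],"claw":-0.4},{"dp":[0,0,0],"dr":[0,0,0],"claw":-0.4},{"dp":[0,0,0],"dr":[0,0,0],"claw":-0.4},{"dp":[0,0,0],"dr":[0,0,0],"claw":-0.4},{"dp":[0,0,0],"dr":[0,0,0],"claw":-0.4}]'
```

```text
time_s: 18.5
ee_pos: [0.523, -0.2554, 0.081]
tool_rot: [[-0.085, 0.996, -0.005], [0.996, 0.085, 0.001], [0.002, -0.005, -1.0]]
ft_force: [-10.3, 0.7, 5.6]
width: 0.0257
grasp_force: 5.0
```

The stop is reached (10 N, no further motion). Relax, open, rise and check.

```bash
python3 -m pendant '[{"dp":[0,-0.12,0],"dr":[0,0,0],"claw":-0.4},{"dp":[0,0,0],"dr":[0,0,0],"claw":0.2},{"dp":[0,0,0],"dr":[0,0,0],"claw":0.2},{"dp":[0,0,0],"dr":[0,0,0],"claw":0.2},{"dp":[0,0,0],"dr":[0,0,0],"claw":0.2},{"dp":[0,0,-0.6],"dr":[0,0,0],"claw":0.2},{"dp":[0,0,-1],"dr":[0,0,0],"claw":0.2},{"dp":[0,0,-1],"dr":[0,0,0],"claw":0.2},{"dp":[0,0,-1],"dr":[0,0,0],"claw":0.2},{"dp":[0,0,-1],"dr":[0,0,0],"claw":0.2}]'
python3 -m pendant '[{"dp":[-1,0,0],"dr":[0,0,0],"claw":0.2},{"dp":[-1,0,0],"dr":[0,0,0],"claw":0.2},{"dp":[-1,0,0],"dr":[0,0,0],"claw":0.2},{"dp":[-1,0,0],"dr":[0,0,0],"claw":0.2},{"dp":[-1,0,0],"dr":[0,0,0],"claw":0.2},{"dp":[-1,0,0],"dr":[0,0,0],"claw":0.2},{"dp":[0,0,0],"dr":[0,0,0],"claw":0.2},{"dp":[0,0,0],"dr":[0,0,0],"claw":0.2},{"dp":[0,0,0],"dr":[0,0,0],"claw":0.2},{"dp":[0,0,0],"dr":[0,0,0],"claw":0.2}]'
python3 - <<'E'
from h import *
im=get_image("top");cv2.imwrite("pics/t4.png",im[:,:,::-1])
E
```

```text
time_s: 19.5
ee_pos: [0.5227, -0.2552, 0.2206]
tool_rot: [[-0.086, 0.996, 0.0], [0.996, 0.086, -0.0], [-0.0, 0.0, -1.0]]
ft_force: [1.3, 0.3, 0.5]
width: 0.0513
grasp_force: 0.0
time_s: 20.5
ee_pos: [0.5387, -0.4331, 0.2193]
tool_rot: [[-0.088, 0.996, 0.0], [0.996, 0.088, 0.001], [0.001, 0.0, -1.0]]
ft_force: [0.3, 0.5, 0.8]
width: 0.0514
grasp_force: 0.0
```

View pics/t4.png

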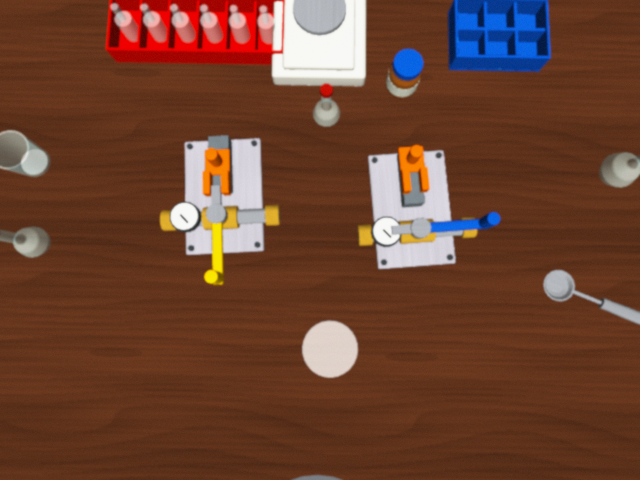

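The lever lies in line with the pipe (hub (421,228), post (490,219)), the catch is fully back at (416,153), and the yellow valve is unchanged. One numeric check of the lever angle, then I hand in.

```bash
python3 - <<'E'
from h import *
im=cv2.imread("pics/t4.png");m=cv2.inRange(im,(180,50,0),(255,140,60)).copy();m[:,:480]=0;m[:200]=0;m[240:]=0;m[:,505:]=0
ys,xs=np.nonzero(m);print(xs.max(),ys.min(),ys.max())
p=ray("top",(492,218.5),.115);d=p[:2]-[.5115,-.1535];print(p,np.hypot(*d),np.degrees(np.arctan2(d[1],d[0]))-4.9+180)
E
```

```text
499 213 227
[ 0.51827671 -0.25009858  0.115     ] 0.09683598983247843 89.11291379767981
```

```bash
python3 -c "
from bench import *
print(close_job())"
```

```text
the job is handed in; nothing more can be done
None
```

I drew the blue valve's catch back to its stop, swung the blue lever to its open stop (about 89° by camera, in line with the pipe) and let go. The yellow valve stayed locked, and I handed the job in at about 20.6 s of the 45 s allowed.

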